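Make up two welding kits

ROBOT

A 6-joint arm with a two-finger parallel gripper is mounted at the origin on the work surface. World frame = base frame: x ahead of the robot, y to its left, z up, the work surface at z = 0. Lengths are in m, angles in rad, forces in N, time in s.
With the tool pointing down it reaches from about 0.275 to 0.825 m from the base axis. Payload 5.2 kg.
Tool frame: the origin (TCP) lies on the centre line of the jaws, within the pads' length; the fingertips stand 25 mm ahead of it and the grasp point (between the pads) lies 6 mm ahead of it; z points along the fingers, y is the line along which they close (so a half turn about z gives the same grasp; the last joint's range is limited). The gripper opens to 93 mm and grips with 3 to 60 N. Pads are 15 mm wide; open, the fingers measure 128 mm over their backs; the gripper's body (75 mm by 188 mm) begins 65 mm behind the grasp point.
Start: joints at [-1.358, 0.259, 1.535, -0, 1.348, -0.203], TCP at [0.222, -0.503, 0.244] pointing down, gripper open.
Joint ranges: [-3.14, 3.14], [-0.91, 2.08], [0.19, 2.58], [-1.22, 4.36], [0.22, 2.71], [-3.12, 3.12]. Speed limits (rad/s): [2.57, 2.57, 3.14, 3.14, 3.14, 3.14].

INTERFACE

Orientations are given as a rotation vector (axis times angle).
In Python, from station import robot gives the robot as it stands.
- The arm moves only by the tool move_arm, never from a script. Its argument "deltas" is one flat list of numbers, 4 for each row, row after row: the shift along the tool's x, y, z in cm, then the turn about the tool's z in degrees. In form: [tx, ty, tz, twist, tx, ty, tz, twist, ...]. A call has 1 to 20 rows; each row shifts and turns the commanded pose from where the row before left it, along the tool's axes as they then stand; what a row does not reach is not made up. A row lasts 1/12 s, in which the tool goes at most 41.7 mm and 7.16 degrees, less where a joint would pass 70% of its speed; a pose out of reach is approached as far as the arm can. A call is refused whole if a number of a shift passes 4.17 or a number of a turn 7.16, either way. A call with a gripper value outside its range is refused whole. "gripper" is the opening in per cent of the stroke, from 0 (shut) to 100 (fully open), set as the call begins (left out, the last holds). The fingers move at their own pace and stop on an object; "force" is the grip in N (left out, the last holds). Time passes only in rows, so rows that do not move let the fingers close. It gives the time, the measured TCP pose, the force, the opening and the grip force at its end, in the units of the state.
- robot.observe(): the state, without advancing time (a new reading comes with each control period).
- robot.grab_frame(name): name is "scene" or "side" or "wrist"; returns a dict with "pixels" (384x512x3 uint8, red, green, blue), "mtx" (3x3 intrinsics, pixels), "R" (3x3) and "t" (3): a world point X has camera coordinates R X + t. Camera axes: x right, y down, z forward; pixel columns grow to the right and rows downward; lengths in m; the calibration is good to about 2 mm. A picture is of the moment at which its call begins. There is no depth.
- robot.job_done(): hands the job in; it is judged then, once.
Trained networks look in the newest picture that a camera, given by its name, has taken for a name from the list of things; names that differ only in an ending like _2 or _b are one class to them, and where a whole thing is asked for, a point or a joint stands for the part that bears it (a point fixed in the world has none). Each returns a list of dicts, best first, with "conf" (0 to 1); they miss things now and then, are a little off and sometimes report something else, mostly with a low value. They report only what shows in the picture. A call takes as long as a camera call. They do not tell look-alikes from the thing itself.
- robot.find_in(query, camera): "at" ([x, y, z] in m, in world coordinates, good to about 4 mm: the middle of the surface that is visible of it).
- robot.regions_of(query, camera): "mask" (384x512 bool, what is visible of it).
- robot.mark_of(query, camera): "at" ([x, y, z] in m, in world coordinates, good to about 4 mm: a listed point, or the origin of a listed thing).
The state is a dict: "clock": time; "qpos": joint angles; "qvel": joint speeds; "joint_torque": joint torques, N m; "ee_pos": TCP position; "ee_rot": TCP orientation; "wrist_force": force on the tool from outside, world axes, zero at the start; "wrist_torque": the same for the moment, N m; "opening": finger opening in m; "finger_force": force on a finger pad.
Only numpy, scipy, OpenCV 4.12 (cv2) and the standard library are available. Lean on these libraries where they do the work, as an engineer would, in place of code of your own. Each camera call takes 0.05 s, during which the arm holds its last target. There are 200 camera calls.

TASK

Make up the kits for the next two jobs on the laser welder. Put the tallest of the three tubes, the round flange and the hexagonal boss into the three-pocket tray, and the shortest tube and the square block into the two-pocket tray: one part to a pocket, any pocket of its tray, each standing upright on the pocket floor as it stands now. Leave the middle-height tube where it stands.

Things in the scene. Friction and masses are not known exactly. Their poses are not given: they have to be found in the camera images.
- tray3: fixed open tray, grey plastic, three square pockets in a row: 244 x 84 mm outside, 14 high; floor 4 thick, walls 4 thick rising 10 above the floor; pockets 76 square inside, centres at -80, 0 and +80 mm along x. Origin: centre of the underside, on the table; x along the row, roughly away from the robot (within 15 degrees), z up. Stands on the robot's left or right side
- tray2: fixed open tray, grey plastic, two square pockets in a row: 164 x 84 mm outside, 14 high; floor 4 thick, walls 4 thick rising 10 above the floor; pockets 76 square inside, centres at -40 and +40 mm along x. Origin: centre of the underside, on the table; x along the row, roughly away from the robot (within 15 degrees), z up. Stands on the robot's left or right side
- tube_short_c (a point): tube, plain bright steel, standing on end and open at both ends: outside diameter 46 mm, wall 4 mm, 40 mm high, the shortest of three such tubes. The point is at its centre, half-way up (20 mm above its foot); z is its axis, up; 80 to 125 g
- tube_mid_c (a point): tube, plain bright steel, standing on end and open at both ends: outside diameter 46 mm, wall 4 mm, 60 mm high, the middle one of three such tubes, which stays where it is. The point is at its centre, half-way up (30 mm above its foot); z is its axis, up; 120 to 190 g
- tube_tall_c (a point): tube, plain bright steel, standing on end and open at both ends: outside diameter 46 mm, wall 4 mm, 80 mm high, the tallest of three such tubes. The point is at its centre, half-way up (40 mm above its foot); z is its axis, up; 160 to 250 g
- flange_c (a point): round steel flange lying on its disc, hub up: disc 56 mm diameter and 10 mm thick with four small dark bolt holes, above it a hub 30 mm in diameter, 45 mm total height. The point is on its axis half-way up (22.5 mm above its foot); z up along the axis; 200 to 315 g
- hexboss_c (a point): hexagonal aluminium boss standing on end, 46 mm across flats (53 across corners), 40 mm high, with a dark round bore mark 22 mm wide on top. The point is at its centre, 20 mm above its foot; z up; one pair of flats faces +y and -y, the others lie 60 degrees either way; 160 to 250 g
- block_c (a point): square aluminium block, 46 by 46 mm, 40 mm high, with a dark round bore mark 24 mm wide on top. The point is at its centre, 20 mm above its foot; x and y are square to its sides, z up; 160 to 250 g. Among the parts lie low things of no kit: tape roll, flat tin, V-block, under 25 mm high
Things that resemble listed ones, but are neither listed nor needed, are in the scene too. Leave any blue look-alike of the part that bears block_c alone.

How it is judged:
At the end, for the whole second after the job is handed in: Tall tube, flange and boss in the three-pocket tray, short tube and block in the two-pocket tray: each inside a pocket, upright within 0.1 rad, less than 5 mm above the floor, at rest (under 20 mm/s); the middle tube upright, within 30 mm of its start (x of tube_tall_c in the frame of tray3 between -0.12 and 0.12 m and y of tube_tall_c in the frame of tray3 between -0.03 and 0.03 m and z of tube_tall_c in the frame of tray3 below 0.049 m and angle between each of tube_tall_c, flange_c, hexboss_c, tube_short_c, block_c, tube_mid_c's own z axis and vertical below 0.1 rad and linear speed of each of tube_tall, flange, hexboss, tube_short, block below 0.02 m/s and x of flange_c in the frame of tray3 between -0.12 and 0.12 m and y of flange_c in the frame of tray3 between -0.03 and 0.03 m and z of flange_c in the frame of tray3 below 0.0315 m and x of hexboss_c in the frame of tray3 between -0.12 and 0.12 m and y of hexboss_c in the frame of tray3 between -0.03 and 0.03 m and z of hexboss_c in the frame of tray3 below 0.029 m and x of tube_short_c in the frame of tray2 between -0.08 and 0.08 m and y of tube_short_c in the frame of tray2 between -0.03 and 0.03 m and z of each of tube_short_c, block_c in the frame of tray2 below 0.029 m and x of block_c in the frame of tray2 between -0.08 and 0.08 m and y of block_c in the frame of tray2 between -0.03 and 0.03 m and distance of tube_mid_c from where it was at the start of the episode below 0.03 m); the robot touches nothing.
It fails at once if the middle-height tube is moved more than 30 mm from where it stood (distance of tube_mid_c from where it was at the start of the episode above 0.03 m).
It also fails if it takes over 128 s, if anything falls off the work surface, if the arm or the gripper's body presses on something with over 40 N, if the wrist force passes 120 N, or if a joint passes its speed limit or range.

## Working session

There is one attempt and no reset: what is moved stays moved. The work goes in short steps, Python scripts to look and compute and a tool call to move; the robot and the scene stay as the last step left them, time stands still between calls to the robot, and variables do not carry over. Pictures are saved under pics/ and viewed, at most 14 in all, crops included, and the job is handed in when it is done.

Besides the shell and the picture viewer there is one more tool, called in YAML: its name, and indented under it one key for each argument. move_arm: Moves the arm, as the interface text tells. Its arguments: {"type":"object","properties":{"deltas":{"type":"array","items":{"type":"number"}},"gripper":{"type":"number"},"force":{"type":"number"}},"required":["deltas"]}

```bash
mkdir -p pics; cat > h.py <<'E'
from station import robot
import numpy as np, cv2
def save(c,n):
    f=robot.grab_frame(c); cv2.imwrite(f'pics/{n}.png',f['pixels'][:,:,::-1]); return f
def proj(f,X):
    p=f['mtx']@(f['R']@np.array(X)+f['t']); return p[:2]/p[2]
E
python3 - <<'E'
from h import *
fs={}
for c in ['scene','side']:
    f=save(c,c+'0')
    print(c,'cam pos',(-f['R'].T@f['t']).round(3))
    for q in ['tray3','tray2','tube_short_c','tube_mid_c','tube_tall_c','flange_c','hexboss_c','block_c']:
        for d in robot.mark_of(q,c)[:4]: print(q,np.round(d['at'],3),round(d['conf'],2),proj(f,d['at']).round())
s=robot.observe();print(s['clock'],s['ee_pos'],s['ee_rot'],s['opening'])
E
```

```text
scene cam pos [0.992 0.321 0.62 ]
tray3 [ 0.502 -0.276 -0.   ] 0.72 [157. 178.]
tray3 [ 0.495  0.272 -0.001] 0.61 [358. 263.]
tray2 [ 0.502 -0.276 -0.   ] 0.72 [157. 178.]
tray2 [ 0.495  0.272 -0.001] 0.61 [358. 263.]
tube_short_c [0.55  0.113 0.018] 0.62 [279. 244.]
tube_mid_c [ 0.68  -0.006  0.032] 0.56 [195. 260.]
tube_tall_c [ 0.553 -0.     0.041] 0.82 [233. 218.]
flange_c [ 0.438 -0.103  0.021] 0.9 [224. 180.]
flange_c [0.554 0.116 0.018] 0.61 [279. 246.]
hexboss_c [0.667 0.099 0.022] 0.69 [244. 281.]
block_c [ 0.667 -0.113  0.019] 0.88 [161. 239.]
block_c [ 0.319 -0.196  0.022] 0.86 [221. 145.]
side cam pos [0.349 0.744 0.746]
tray3 [ 0.508 -0.276 -0.002] 0.9 [270. 146.]
tray3 [ 0.492  0.276 -0.004] 0.66 [229. 319.]
tray2 [ 0.508 -0.276 -0.002] 0.9 [270. 146.]
tray2 [ 0.492  0.276 -0.004] 0.66 [229. 319.]
tube_short_c [0.549 0.115 0.022] 0.79 [220. 243.]
tube_mid_c [ 0.672 -0.006  0.027] 0.98 [181. 196.]
tube_tall_c [0.559 0.006 0.039] 0.81 [227. 201.]
flange_c [ 0.442 -0.101  0.02 ] 0.93 [285. 184.]
hexboss_c [0.665 0.1   0.022] 0.64 [170. 230.]
block_c [ 0.671 -0.111  0.023] 0.92 [195. 169.]
block_c [ 0.324 -0.198  0.017] 0.59 [337. 166.]
0.9 [ 0.22215936 -0.50312265  0.24365449] [-3.07391547e+00 -6.48371485e-01 -2.46885698e-05] 0.09281749090308085
```

```bash
python3 - <<'E'
import cv2
for c in ['scene','side']:
    cv2.imwrite(f'pics/{c}0b.png',cv2.resize(cv2.imread(f'pics/{c}0.png'),(800,600),interpolation=cv2.INTER_CUBIC))
E
```

```text
(no output)
```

View pics/scene0b.png

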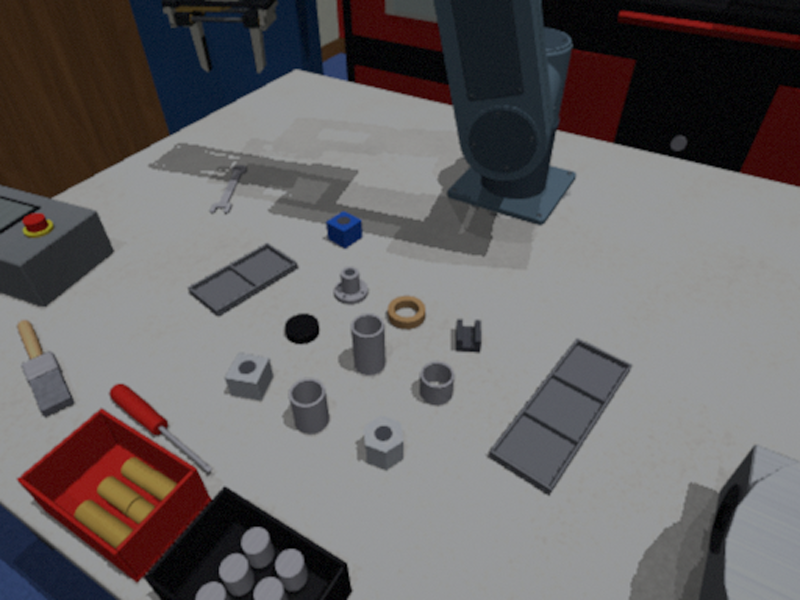

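View pics/side0b.png

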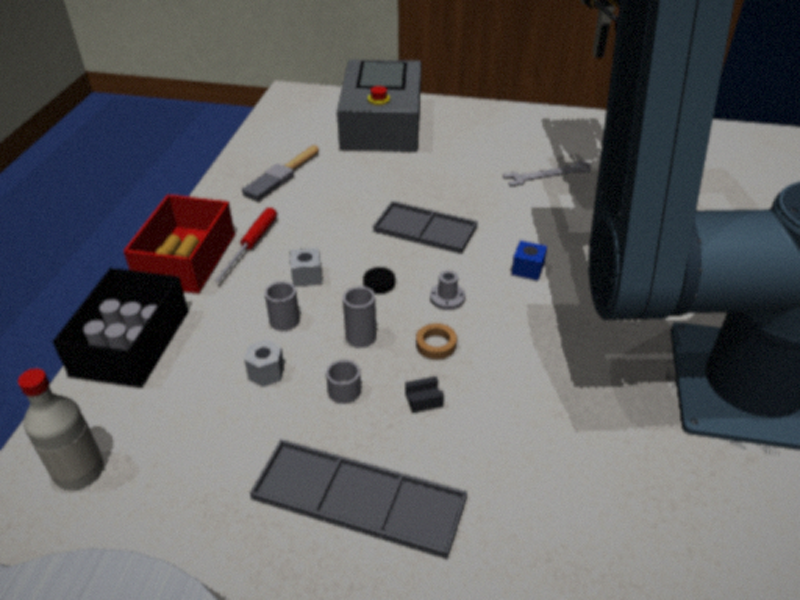

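The scene view (800x600 picture) shows the three-pocket tray at (560,415) and the two-pocket tray at (244,278). The tall tube is at (369,345), the mid tube at (309,407), the short tube at (437,383), the flange at (350,285), the hex at (384,443) and the silver block at (249,376). The blue decoy is at (345,230). The side view agrees. Next I fit the silhouettes in both cameras to get poses and yaws.

```bash
cat > fit.py <<'E'
from h import *
from scipy.optimize import minimize
def circ(r,n=32,o=0): a=np.arange(n)*2*np.pi/n+o; return np.c_[r*np.cos(a),r*np.sin(a)]
def box(a,b): return np.array([[a,b],[-a,b],[-a,-b],[a,-b]])
hexp=circ(.046/np.sqrt(3),6,0)   # flats face +-y
# name: list of (poly, z0, z1), guess
M={'tray3':([(box(.122,.042),0,.014)],(.494,.274)),'tray2':([(box(.082,.042),0,.014)],(.505,-.276)),
 'tube_short_c':([(circ(.023),0,.04)],(.55,.114)),'tube_mid_c':([(circ(.023),0,.06)],(.676,-.006)),
 'tube_tall_c':([(circ(.023),0,.08)],(.556,.003)),'flange_c':([(circ(.028),0,.01),(circ(.015),.01,.045)],(.44,-.102)),
 'hexboss_c':([(hexp,0,.04)],(.666,.1)),'block_c':([(box(.023,.023),0,.04)],(.669,-.112))}
S=8
def sil(f,parts,p,w):
    x0,y0,W,H=w; im=np.zeros((H*S,W*S),np.uint8); c,s=np.cos(p[2]),np.sin(p[2])
    for P,a,b in parts:
        Q=P@np.array([[c,s],[-s,c]])+p[:2]
        pts=np.array([proj(f,[*q,z]) for q in Q for z in (a,b)])
        hull=cv2.convexHull(((pts-[x0,y0]+.5)*S).astype(np.float32))
        cv2.fillConvexPoly(im,np.round(hull*16).astype(np.int32),255,shift=4)
    return cv2.resize(im,(W,H),interpolation=cv2.INTER_AREA)/255.
def fit(q,frames,masks):
    parts,g=M[q]; best=None
    def cost(p):
        t=0
        for f,m,w in masks:
            s=sil(f,parts,p,w); t+=np.abs(s-m).sum()/m.sum()
        return t/len(masks)
    n=1 if len(parts[0][0])>6 else 6
    for k in range(n):
        y0=(np.radians(-15+6*k) if 'tray' in q else k*np.pi/12)
        r=minimize(cost,[*g,y0],method='Nelder-Mead',options=dict(initial_simplex=np.array([*g,y0])+np.array([[0,0,0],[.006,0,0],[0,.006,0],[0,0,.15]]),maxiter=90,xatol=1e-4))
        if best is None or r.fun<best.fun: best=r
    return best
def masks_for(q,frames):
    out=[]
    for c,f in frames.items():
        g=proj(f,[*M[q][1],.02]); cand=[d for d in robot.regions_of(q,c)]
        cand=[(np.linalg.norm(np.argwhere(d['mask']).mean(0)[::-1]-g),d) for d in cand if d['mask'].any()]
        if not cand: continue
        d,b=min(cand,key=lambda t:t[0])
        if d>20: print(q,c,'mask off',d); continue
        x0,y0=(np.array(g)-60).clip(0).astype(int); W=min(120,512-x0);H=min(120,384-y0)
        out.append((f,b['mask'][y0:y0+H,x0:x0+W].astype(float),(x0,y0,W,H)))
    return out
E
python3 - <<'E'
from fit import *
fr={c:robot.grab_frame(c) for c in ['scene','side']}
for q in M:
    m=masks_for(q,fr)
    r=fit(q,fr,m)
    print(q,len(m),r.x[:2].round(4),'yaw',np.degrees(r.x[2]).round(1),'err',round(r.fun,3))
print(robot.observe()['clock'])
E
```

```text
tray3 2 [0.4939 0.2766] yaw -7.8 err 0.032
tray2 2 [ 0.506  -0.2741] yaw -12.6 err 0.071
tube_short_c 2 [0.5509 0.1151] yaw 0.9 err 0.15
tube_mid_c 1 [ 0.6769 -0.0052] yaw 8.5 err 0.047
tube_tall_c 2 [0.5541 0.0072] yaw 0.8 err 0.11
flange_c 2 [ 0.4414 -0.1016] yaw 5.0 err 0.119
hexboss_c 2 [0.6675 0.1032] yaw 36.7 err 0.079
block_c 2 [ 0.6719 -0.1112] yaw 112.1 err 0.108
1.8
```

Fits agree with the marks. Starting with the tall tube: straighten the tool so tool x = world x, then go over it.

move_arm:
  deltas: [0,0,0,5.95,0,0,0,5.95,0,0,0,5.95,0,0,0,5.95,2.0,-3.2,0,0,2.0,-3.2,0,0,2.0,-3.2,0,0,2.0,-3.2,0,0,2.1,-3.2,0,0,2.1,-3.2,0,0,2.1,-3.2,0,0,2.1,-3.2,0,0,2.1,-3.2,0,0,2.1,-3.2,0,0,2.1,-3.2,0,0,2.1,-3.2,0,0,2.1,-3.2,0,0,2.1,-3.2,0,0,2.1,-3.2,0,0,2.1,-3.0,0,0]
  gripper: 75
  force: 25

```text
clock: 3.47
ee_pos: [0.5547, 0.0092, 0.2438]
ee_rot: [3.142, 0.001, 0.0]
wrist_force: [0.8, -0.9, -0.1]
opening: 0.0698
finger_force: 0.0
```

move_arm:
  deltas: [0,0,0,0,0,0,0,0]

```text
clock: 3.63
ee_pos: [0.5544, 0.0086, 0.2432]
ee_rot: [3.142, 0.007, -0.001]
wrist_force: [-0.6, -0.7, 0.4]
opening: 0.0696
finger_force: 0.0
```

```bash
cat > w.py <<'E'
from fit import *
import sys
from scipy.spatial.transform import Rotation as Ro
def state():
    s=robot.observe(); R=Ro.from_rotvec(s['ee_rot']).as_matrix()
    print('clk',round(s['clock'],2),'tcp',s['ee_pos'].round(4) if hasattr(s['ee_pos'],'round') else s['ee_pos'],'yaw',np.degrees(np.arctan2(R[1,0],R[0,0])).round(1),'tilt',R[2].round(3),'open',round(s['opening'],4))
    return s
E
python3 - <<'E'
from w import *
state()
f=save('wrist','w1')
for q in M:
    for d in robot.mark_of(q,'wrist')[:2]: print(q,np.round(d['at'],4),round(d['conf'],2),proj(f,d['at']).round())
E
```

```text
clk 3.63 tcp [0.5544 0.0086 0.2432] yaw 0.2 tilt [-0.001  0.    -1.   ] open 0.0696
tray3 [ 0.504  -0.2767 -0.0019] 0.9 [488. 210.]
tray3 [0.4892 0.2739 0.0014] 0.86 [ 39. 221.]
tray2 [ 0.504  -0.2767 -0.0019] 0.9 [488. 210.]
tray2 [0.4892 0.2739 0.0014] 0.86 [ 39. 221.]
tube_short_c [0.5502 0.1135 0.0276] 0.73 [160. 177.]
tube_mid_c [ 0.6779 -0.0058  0.0315] 0.57 [271.  52.]
tube_tall_c [0.5491 0.0054 0.0385] 0.93 [259. 181.]
hexboss_c [0.6703 0.1017 0.0182] 0.85 [166.  61.]
block_c [ 0.6714 -0.1156  0.0184] 0.93 [377.  61.]
```

View pics/w1.png

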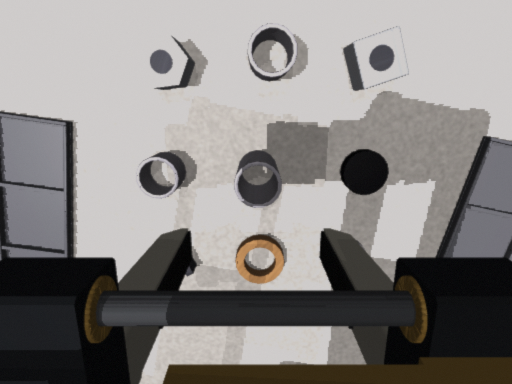

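The wrist view shows the tall tube centred between the fingers at (258,183). The block at (381,58) is turned about 20°, matching the fit. Going down to grasp.

move_arm:
  deltas: [-0.1,0.1,3.2,0,0,0,3.2,0,0,0,3.2,0,0,0,3.2,0,0,0,2.5,0,0,0,1.5,0,0,0,0.8,0,0,0,0,0]

```text
clock: 4.75
ee_pos: [0.5518, 0.0059, 0.066]
ee_rot: [-3.141, 0.0, 0.005]
wrist_force: [-0.7, 0.7, 0.3]
opening: 0.0695
finger_force: 0.0
```

move_arm:
  deltas: [0,0,0,0,0,0,0,0,0,0,0,0,0,0,0,0,0,0,0,0,0,0,0,0]
  gripper: 0
  force: 25

```text
clock: 5.25
ee_pos: [0.5537, 0.0059, 0.0688]
ee_rot: [3.141, 0.001, 0.003]
wrist_force: [-0.6, 1.4, 4.9]
opening: 0.0454
finger_force: 25.0
```

move_arm:
  deltas: [0,0,-1.5,0,0,0,-3.0,0,0,0,-3.0,0,0,0,-2.5,0,0.3,-2.0,0,0,0.3,-3.5,0,0,0.3,-3.5,0,0,0.3,-3.5,0,0,0.3,-3.5,0,0,0.3,-3.5,0,0,0.2,-3.5,0,0,0,-2.0,0,0,0,-1.0,0,0,0,0,0,0,0,0,0,0]

```text
clock: 6.5
ee_pos: [0.5725, 0.2655, 0.1671]
ee_rot: [3.14, 0.002, -0.002]
wrist_force: [0.2, -0.2, -2.4]
opening: 0.0456
finger_force: 25.0
```

```bash
python3 - <<'E'
from w import *
state()
f=save('wrist','w2');save('scene','s2')
for q in ['tray3','tube_tall_c']:
    for c in ['wrist','scene']:
        for d in robot.mark_of(q,c)[:2]: print(q,c,np.round(d['at'],4),round(d['conf'],2),proj(f,d['at']).round())
a=np.hstack([cv2.imread('pics/w2.png'),cv2.imread('pics/s2.png')]); cv2.imwrite('pics/c2.png',cv2.resize(a,(800,300)))
E
```

```text
clk 6.5 tcp [0.5725 0.2655 0.1671] yaw 0.1 tilt [-0.001  0.001 -1.   ] open 0.0456
tray3 scene [ 0.5051 -0.2772  0.0008] 0.93 [792. 249.]
tray3 scene [ 0.4935  0.2737 -0.0013] 0.73 [247. 259.]
tube_tall_c wrist [0.5648 0.2657 0.1393] 0.7 [256. 256.]
tube_tall_c scene [0.5692 0.2605 0.1427] 0.94 [265. 251.]
```

View pics/c2.png

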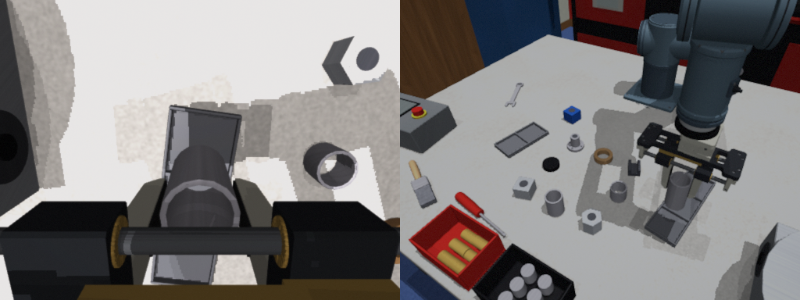

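The picture shows the tube held upright over the far pocket of tray3. Lowering and releasing; then rising again.

move_arm:
  deltas: [0,0,3.0,0,0,0,3.0,0,0,0,2.0,0,0,0,1.0,0,0,0,0.4,0,0,0,0.1,0,0,0,0,0]

```text
clock: 7.38
ee_pos: [0.5737, 0.2659, 0.0736]
ee_rot: [-3.141, 0.0, -0.003]
wrist_force: [-0.4, -0.1, -1.4]
opening: 0.0452
finger_force: 25.0
```

move_arm:
  deltas: [0,0,0,0,0,0,0,0,0,0,0,0,0,0,-1.0,0,0,0,-2.0,0,0,0,-3.0,0,0,0,-3.5,0,0,0,-3.5,0,0,0,0,0]
  gripper: 75

```text
clock: 8.13
ee_pos: [0.5767, 0.2672, 0.2122]
ee_rot: [-3.138, -0.001, -0.022]
wrist_force: [2.0, 0.5, 0.9]
opening: 0.0698
finger_force: 0.0
```

move_arm:
  deltas: [1.9,3.3,0,0,1.9,3.3,0,0,1.9,3.3,0,0,1.9,3.3,0,0,1.8,3.2,0,0,0,0,0,0,0,0,0,0]

```text
clock: 8.72
ee_pos: [0.6678, 0.0998, 0.2031]
ee_rot: [-3.142, 0.005, -0.001]
wrist_force: [-0.4, 0.7, -0.7]
opening: 0.0697
finger_force: 0.0
```

```bash
python3 - <<'E'
from w import *
s=state()
f=save('wrist','w3'); save('scene','s3')
M['hexboss_c']=(M['hexboss_c'][0],(.668,.102))
m=masks_for('hexboss_c',{'wrist':f}); r=fit('hexboss_c',None,m); print('hex',r.x[:2].round(4),np.degrees(r.x[2])%60,r.fun)
print([np.round(d['at'],4) for d in robot.mark_of('hexboss_c','wrist')])
for d in robot.mark_of('tube_tall_c','scene')[:2]: print(np.round(d['at'],4),d['conf'])
E
```

```text
clk 8.72 tcp [0.6678 0.0998 0.2031] yaw -0.2 tilt [ 0.001 -0.    -1.   ] open 0.0697
hex [0.6678 0.1013] 37.90894867965692 0.02871305402483719
[]
[0.5741 0.2618 0.0464] 0.89
```

View pics/w3.png

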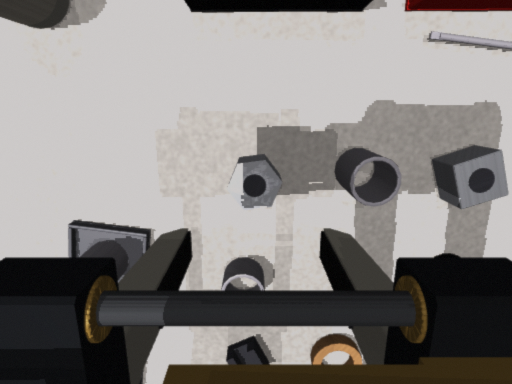

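The wrist view shows the hex at (256,183) clear of its neighbours, and the close fit gives yaw 37.9°, so I grasp at -22.1°.

move_arm:
  deltas: [0,-0.15,0,0,0,0,0,5.5,0,0,0,5.5,0,0,0,5.5,0,0,0,5.5,0,0,3.2,0,0,0,3.2,0,0,0,3.2,0,0,0,3.2,0,0,0,2.0,0,0,0,1.2,0,0,0,0.5,0,0,0,0,0]

```text
clock: 10.05
ee_pos: [0.6665, 0.1042, 0.037]
ee_rot: [3.084, -0.598, -0.002]
wrist_force: [-0.2, 0.7, 0.8]
opening: 0.0701
finger_force: 0.0
```

move_arm:
  deltas: [0,0,0,0,0,0,0,0,0,0,0,0,0,0,0,0,0,0,0,0,0,0,0,0]
  gripper: 0
  force: 25

```text
clock: 10.55
ee_pos: [0.6677, 0.103, 0.0392]
ee_rot: [3.084, -0.599, 0.004]
wrist_force: [-1.1, -2.5, 5.4]
opening: 0.0458
finger_force: 25.0
```

move_arm:
  deltas: [0,0,-1.5,0,0,0,-3.2,0,0,0,-3.2,0,0,0,-3.1,-5.5,0,0,0,-5.5,0,0,0,-5.5,0,0,0,-5.5,-2.5,-2.5,0,0,-2.5,-2.5,0,0,-2.5,-2.5,0,0,-2.5,-2.5,0,0,-2.5,-2.5,0,0,-2.5,-2.5,0,0,-1.6,-1.6,0,0,-0.8,-0.8,0,0,0,0,0,0,0,0,0,0]

```text
clock: 11.97
ee_pos: [0.4933, 0.2774, 0.1478]
ee_rot: [3.141, 0.002, 0.001]
wrist_force: [1.6, -0.8, -2.1]
opening: 0.0457
finger_force: 25.0
```

```bash
python3 - <<'E'
from w import *
state();state()
E
```

```text
clk 11.97 tcp [0.4933 0.2774 0.1478] yaw 0.1 tilt [ 0.001  0.    -1.   ] open 0.0457
clk 11.97 tcp [0.4933 0.2774 0.1478] yaw 0.1 tilt [ 0.001  0.    -1.   ] open 0.0457
```

move_arm:
  deltas: [0,0,3.2,0,0,0,3.2,0,0,0,2.2,0,0,0,1.2,0,0,0,0.6,0,0,0,0.15,0,0,0,0,0]

```text
clock: 12.55
ee_pos: [0.4943, 0.2759, 0.0425]
ee_rot: [3.141, -0.002, 0.001]
wrist_force: [0.4, -0.1, -2.3]
opening: 0.0456
finger_force: 25.0
```

move_arm:
  deltas: [0,0,0,0,0,0,0,0,0,0,0,0,0,0,-1.0,0,0,0,-3.0,0,0,0,-4.0,0,0,0,-4.0,0,0,0,-3.0,0,0,0,0,0,-0.5,3.6,0,0,-0.5,3.6,0,0,-0.5,3.6,0,0,-0.5,3.6,0,0,-0.5,3.6,0,0,-0.5,3.6,0,0,-0.5,3.6,0,0,-0.5,3.6,0,0,-0.5,3.6,0,0,-0.5,3.6,0,0,-0.2,1.9,0,0]
  gripper: 65

```text
clock: 14.22
ee_pos: [0.4405, -0.1049, 0.1927]
ee_rot: [3.14, -0.002, 0.001]
wrist_force: [0.1, 0.6, 0.1]
opening: 0.0606
finger_force: 0.0
```

```bash
python3 - <<'E'
from w import *
s=state()
f=save('wrist','w4'); g=save('scene','s4')
m=masks_for('flange_c',{'wrist':f})
if m: r=fit('flange_c',None,m); print('flange',r.x[:2].round(4),r.fun)
print([np.round(d['at'],4) for d in robot.mark_of('flange_c','wrist')])
for q in ['tube_tall_c','hexboss_c']:
  for d in robot.mark_of(q,'scene')[:2]: print(q,np.round(d['at'],4),d['conf'])
a=np.hstack([cv2.imread('pics/w4.png'),cv2.imread('pics/s4.png')]); cv2.imwrite('pics/c4.png',cv2.resize(a,(800,300)))
E
```

```text
clk 14.22 tcp [ 0.4405 -0.1049  0.1927] yaw -0.1 tilt [ 0.001  0.002 -1.   ] open 0.0606
flange [ 0.4417 -0.1025] 0.026293261587379234
[array([ 0.4396, -0.1017,  0.0234])]
tube_tall_c [0.572  0.2619 0.044 ] 0.78
hexboss_c [0.4944 0.2734 0.0279] 0.65
```

View pics/c4.png

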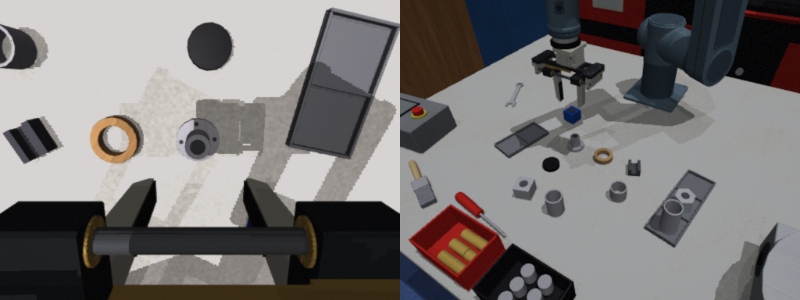

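The tall tube and hex sit in tray3's far and middle pockets, and the flange is centred below the jaws at (198,140) in the left half. Grasping the hub.

move_arm:
  deltas: [0,0,3.2,0,0,0,3.2,0,0,0,3.2,0,0,0,2.8,0,0,0,1.8,0,0,0,0.9,0,0,0,0.4,0,0,0,0,0]

```text
clock: 15.18
ee_pos: [0.4411, -0.1007, 0.0369]
ee_rot: [-3.141, -0.003, 0.001]
wrist_force: [-0.2, 1.2, -0.4]
opening: 0.0603
finger_force: 0.0
```

move_arm:
  deltas: [0,0,0,0,0,0,0,0,0,0,0,0,0,0,0,0,0,0,0,0,0,0,0,0]
  gripper: 0
  force: 30

```text
clock: 15.68
ee_pos: [0.4414, -0.1019, 0.0377]
ee_rot: [3.141, 0.001, 0.002]
wrist_force: [-1.8, 0.2, 3.3]
opening: 0.0289
finger_force: 30.0
```

move_arm:
  deltas: [0,0,-1.5,0,0,0,-3.2,0,0,0,-3.2,0,0,0,-2.1,0,-0.2,-2.0,0,0,-0.3,-3.6,0,0,-0.3,-3.6,0,0,-0.3,-3.6,0,0,-0.3,-3.6,0,0,-0.3,-3.6,0,0,-0.3,-3.6,0,0,-0.3,-3.6,0,0,-0.2,-3.6,0,0,-0.2,-3.6,0,0,0,-2.6,0,0,0,-1.4,0,0,0,-0.6,0,0,0,0,0,0,0,0,0,0]

```text
clock: 17.27
ee_pos: [0.4134, 0.2878, 0.1367]
ee_rot: [3.141, 0.001, -0.002]
wrist_force: [0.1, -0.3, -3.1]
opening: 0.0291
finger_force: 30.0
```

move_arm:
  deltas: [0,0,3.0,0,0,0,3.0,0,0,0,1.8,0,0,0,1.0,0,0,0,0.55,0,0,0,0.15,0,0,0,0,0]

```text
clock: 17.85
ee_pos: [0.4146, 0.2881, 0.0427]
ee_rot: [-3.141, 0.001, -0.001]
wrist_force: [0.1, -0.0, -2.7]
opening: 0.0288
finger_force: 30.0
```

move_arm:
  deltas: [0,0,0,0,0,0,0,0,0,0,0,0,0,0,0,0,0,0,-1.0,0,0,0,-3.0,0,0,0,-4.0,0,0,0,-4.0,0,0,0,-3.5,0,0,0,0,0]
  gripper: 70

```text
clock: 18.68
ee_pos: [0.4176, 0.2902, 0.2056]
ee_rot: [-3.136, -0.001, -0.021]
wrist_force: [1.7, 0.2, 0.3]
opening: 0.065
finger_force: 0.0
```

move_arm:
  deltas: [1.9,3.0,0,0,1.9,3.0,0,0,1.9,3.0,0,0,1.9,3.0,0,0,1.9,3.0,0,0,1.9,3.0,0,0,1.9,3.0,0,0,1.9,3.0,0,0,1.9,3.0,0,0,1.9,3.0,0,0,1.9,3.0,0,0,1.9,3.0,0,0,1.9,3.0,0,0,1.0,0.9,0,0,0,0,0,0,0,0,0,0]

```text
clock: 20.02
ee_pos: [0.6707, -0.1107, 0.1967]
ee_rot: [-3.141, 0.001, 0.002]
wrist_force: [-0.4, 1.1, 0.7]
opening: 0.065
finger_force: 0.0
```

```bash
python3 - <<'E'
from w import *
s=state()
f=save('wrist','w5'); g=save('scene','s5')
m=masks_for('block_c',{'wrist':f})
if m: r=fit('block_c',None,m); print('block',r.x[:2].round(4),np.degrees(r.x[2])%90,r.fun)
for q in ['tube_tall_c','hexboss_c','flange_c']:
  for d in robot.mark_of(q,'scene')[:2]: print(q,np.round(d['at'],4),d['conf'])
a=np.hstack([cv2.imread('pics/w5.png'),cv2.imread('pics/s5.png')]); cv2.imwrite('pics/c5.png',cv2.resize(a,(800,300)))
E
```

```text
clk 20.02 tcp [ 0.6707 -0.1107  0.1967] yaw -0.0 tilt [-0.001 -0.001 -1.   ] open 0.065
block [ 0.6724 -0.1128] 19.49283257636449 0.05975103098315167
tube_tall_c [0.5717 0.2601 0.0465] 0.6
hexboss_c [0.4948 0.2741 0.026 ] 0.88
hexboss_c [ 0.6654 -0.1099  0.0197] 0.27
flange_c [0.4113 0.2871 0.0267] 0.62
flange_c [0.5496 0.1151 0.019 ] 0.42
```

View pics/c5.png

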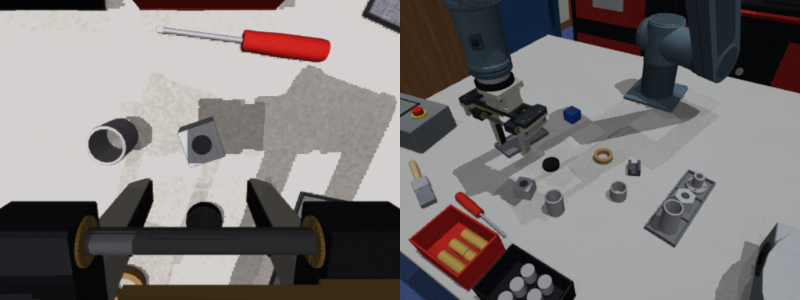

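All three parts are in tray3. The block at (201,143) in the left half is yawed about 20°. Grasping it.

move_arm:
  deltas: [0.1,0.1,0,-5.1,0,0,0,-5.1,0,0,0,-5.1,0,0,0,-5.1,0,0,3.2,0,0,0,3.2,0,0,0,3.2,0,0,0,3.2,0,0,0,1.8,0,0,0,0.9,0,0,0,0.4,0,0,0,0,0]

```text
clock: 21.32
ee_pos: [0.672, -0.1111, 0.0382]
ee_rot: [-3.092, -0.558, 0.0]
wrist_force: [-1.1, -0.1, -0.5]
opening: 0.0651
finger_force: 0.0
```

move_arm:
  deltas: [0,0,0,0,0,0,0,0,0,0,0,0,0,0,0,0,0,0,0,0,0,0,0,0]
  gripper: 0
  force: 30

```text
clock: 21.82
ee_pos: [0.673, -0.1118, 0.0398]
ee_rot: [3.09, 0.557, 0.004]
wrist_force: [0.1, 0.6, 6.2]
opening: 0.0462
finger_force: 29.9
```

move_arm:
  deltas: [0,0,-1.5,0,0,0,-3.2,0,0,0,-3.2,0,0,0,-2.1,5.1,0,0,0,5.1,0,0,0,5.1,0,0,0,5.1,-1.2,1.6,0,0,-2.4,3.2,0,0,-2.4,3.2,0,0,-2.4,3.2,0,0,-2.2,3.0,0,0,-1.4,1.9,0,0,-0.7,1.0,0,0,0,0,0,0,0,0,0,0]

```text
clock: 23.15
ee_pos: [0.5451, -0.2823, 0.138]
ee_rot: [-3.141, 0.002, -0.0]
wrist_force: [0.0, 0.3, -2.9]
opening: 0.0458
finger_force: 29.8
```

```bash
python3 - <<'E'
from w import *
state()
f=save('scene','s6'); 
fr={c:robot.grab_frame(c) for c in ['wrist','side']}
m=masks_for('tray2',fr); r=fit('tray2',None,m[-1:]); print(len(m),r.x[:2].round(4),np.degrees(r.x[2]),r.fun)
cv2.imwrite('pics/w6.png',np.hstack([fr['wrist']['pixels'][:,:,::-1],fr['side']['pixels'][:,:,::-1]])[::1])
a=cv2.imread('pics/w6.png'); cv2.imwrite('pics/c6.png',cv2.resize(a,(800,300)))
E
```

```text
clk 23.15 tcp [ 0.5451 -0.2823  0.138 ] yaw -0.1 tilt [ 0.    -0.001 -1.   ] open 0.0458
tray2 wrist mask off 70.49278394030898
1 [ 0.5033 -0.2716] -11.69097805777429 0.041826197934795216
```

View pics/c6.png

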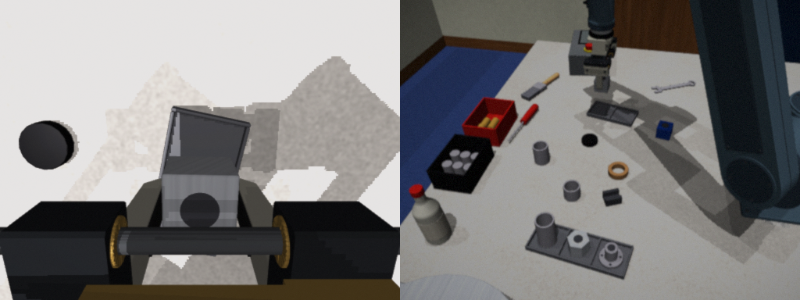

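The block is over tray2's far pocket and tray3 holds its three parts. Lowering and releasing.

move_arm:
  deltas: [0,0,3.0,0,0,0,3.0,0,0,0,1.8,0,0,0,1.0,0,0,0,0.55,0,0,0,0.15,0,0,0,0,0]

```text
clock: 23.98
ee_pos: [0.5459, -0.2822, 0.044]
ee_rot: [3.141, 0.002, 0.002]
wrist_force: [0.7, -0.1, -1.9]
opening: 0.0458
finger_force: 29.9
```

move_arm:
  deltas: [0,0,0,0,0,0,0,0,0,0,0,0,0,0,0,0,0,0,-1.0,0,0,0,-3.0,0,0,0,-4.0,0,0,0,-4.0,0,0,0,-3.5,0,0,0,0,0]
  gripper: 70

```text
clock: 24.82
ee_pos: [0.5485, -0.285, 0.2079]
ee_rot: [3.132, 0.001, 0.019]
wrist_force: [0.4, -1.2, 0.5]
opening: 0.0649
finger_force: 0.0
```

move_arm:
  deltas: [0.1,-2.0,0,0,0.1,-3.5,0,0,0.1,-3.5,0,0,0.1,-3.5,0,0,0.1,-3.5,0,0,0.1,-3.5,0,0,0,-3.5,0,0,0,-3.5,0,0,0,-3.5,0,0,0,-3.5,0,0,0,-3.5,0,0,0,-1.7,0,0,0,-0.5,0,0,0,0,0,0,0,0,0,0]

```text
clock: 26.07
ee_pos: [0.5511, 0.1088, 0.1984]
ee_rot: [3.141, 0.001, 0.001]
wrist_force: [0.6, -0.1, -0.8]
opening: 0.0651
finger_force: 0.0
```

```bash
python3 - <<'E'
from w import *
s=state()
f=save('wrist','w7'); g=save('scene','s7')
m=masks_for('tube_short_c',{'wrist':f})
if m: r=fit('tube_short_c',None,m); print('short',r.x[:2].round(4),r.fun)
for d in robot.mark_of('tube_short_c','wrist'): print(np.round(d['at'],4),d['conf'])
for d in robot.mark_of('block_c','scene')[:2]: print(np.round(d['at'],4),d['conf'])
E
```

```text
clk 26.07 tcp [0.5511 0.1088 0.1984] yaw 0.0 tilt [ 0.     0.001 -1.   ] open 0.0651
short [0.5525 0.1141] 0.8225650916104148
[0.5513 0.1183 0.0241] 0.61
[ 0.5406 -0.2838  0.0251] 0.8
[ 0.318  -0.1953  0.0223] 0.62
```

move_arm:
  deltas: [0,-0.4,0,0,0,0,3.2,0,0,0,3.2,0,0,0,3.2,0,0,0,3.2,0,0,0,1.8,0,0,0,0.9,0,0,0,0.4,0,0,0,0,0]

```text
clock: 27.07
ee_pos: [0.551, 0.1134, 0.0389]
ee_rot: [-3.142, -0.0, 0.001]
wrist_force: [-0.3, 0.2, -0.2]
opening: 0.0653
finger_force: 0.0
```

move_arm:
  deltas: [0,0,0,0,0,0,0,0,0,0,0,0,0,0,0,0,0,0,0,0,0,0,0,0]
  gripper: 0
  force: 25

```text
clock: 27.57
ee_pos: [0.5518, 0.1135, 0.0404]
ee_rot: [-3.142, -0.0, -0.004]
wrist_force: [0.3, -0.0, 6.4]
opening: 0.0454
finger_force: 25.0
```

move_arm:
  deltas: [0,0,-1.5,0,0,0,-3.2,0,0,0,-3.2,0,0,0,-2.1,0,-0.5,2.0,0,0,-0.8,3.5,0,0,-0.8,3.5,0,0,-0.8,3.5,0,0,-0.8,3.5,0,0,-0.8,3.5,0,0,-0.8,3.5,0,0,-0.8,3.5,0,0,-0.8,3.5,0,0,-0.8,3.5,0,0,-0.5,2.4,0,0,-0.3,1.4,0,0,0,0.6,0,0,0,0,0,0,0,0,0,0]

```text
clock: 29.15
ee_pos: [0.4662, -0.2644, 0.139]
ee_rot: [-3.14, -0.001, 0.0]
wrist_force: [-0.2, 0.7, -1.6]
opening: 0.0452
finger_force: 25.0
```

move_arm:
  deltas: [0,0,0,0]

```text
clock: 29.23
ee_pos: [0.4663, -0.2638, 0.139]
ee_rot: [-3.141, -0.003, 0.001]
wrist_force: [0.5, -0.1, -1.3]
opening: 0.0456
finger_force: 25.0
```

move_arm:
  deltas: [0,0,3.0,0,0,0,3.0,0,0,0,1.8,0,0,0,1.0,0,0,0,0.55,0,0,0,0.15,0,0,0,0,0]

```text
clock: 29.82
ee_pos: [0.4666, -0.2649, 0.0447]
ee_rot: [-3.142, -0.002, -0.0]
wrist_force: [-0.5, -0.5, -1.8]
opening: 0.0448
finger_force: 25.0
```

move_arm:
  deltas: [0,0,0,0,0,0,0,0,0,0,0,0,0,0,0,0,0,0,-1.0,0,0,0,-3.0,0,0,0,-4.0,0,0,0,-4.0,0,0,0,-4.0,0,-3.0,0,-1.0,0,-3.0,0,0,0,-3.0,0,0,0,0,0,0,0,0,0,0,0]
  gripper: 70

```text
clock: 30.98
ee_pos: [0.3754, -0.2657, 0.2153]
ee_rot: [3.14, -0.003, 0.002]
wrist_force: [0.1, 0.7, 1.0]
opening: 0.0654
finger_force: 0.0
```

```bash
python3 - <<'E'
from w import *
s=state()
for c in ['scene','side','wrist']:
    save(c,c+'8')
    for q in ['tube_short_c','block_c','tube_mid_c','tube_tall_c','hexboss_c','flange_c']:
        print(c,q,[(np.round(d['at'],3).tolist(),round(d['conf'],2)) for d in robot.mark_of(q,c)[:2]])
a=np.hstack([cv2.imread('pics/scene8.png'),cv2.imread('pics/side8.png')]); cv2.imwrite('pics/c8.png',cv2.resize(a,(800,300)))
E
```

```text
clk 30.98 tcp [ 0.3754 -0.2657  0.2153] yaw -0.1 tilt [ 0.001  0.001 -1.   ] open 0.0654
scene tube_short_c [([0.414, 0.288, 0.027], 0.68), ([0.464, -0.267, 0.024], 0.55)]
scene block_c [([0.319, -0.194, 0.018], 0.78), ([0.541, -0.281, 0.026], 0.6)]
scene tube_mid_c [([0.678, -0.006, 0.034], 0.81)]
scene tube_tall_c [([0.573, 0.26, 0.044], 0.84), ([0.414, 0.286, 0.025], 0.18)]
scene hexboss_c [([0.494, 0.276, 0.029], 0.96)]
scene flange_c [([0.416, 0.291, 0.025], 0.95)]
side tube_short_c [([0.466, -0.262, 0.026], 0.84)]
side block_c [([0.324, -0.198, 0.015], 0.7), ([0.546, -0.279, 0.024], 0.63)]
side tube_mid_c [([0.672, -0.004, 0.03], 0.87)]
side tube_tall_c [([0.577, 0.268, 0.042], 0.69)]
side hexboss_c [([0.491, 0.274, 0.024], 0.92)]
side flange_c [([0.416, 0.29, 0.025], 0.7)]
wrist tube_short_c []
wrist block_c [([0.322, -0.198, 0.023], 0.56)]
wrist tube_mid_c []
wrist tube_tall_c []
wrist hexboss_c []
wrist flange_c []
```

View pics/c8.png

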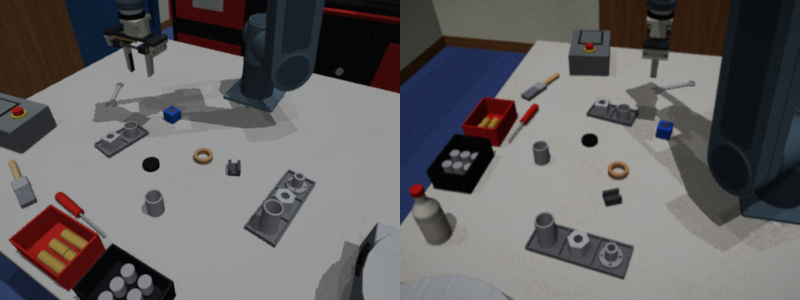

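View pics/wrist8.png

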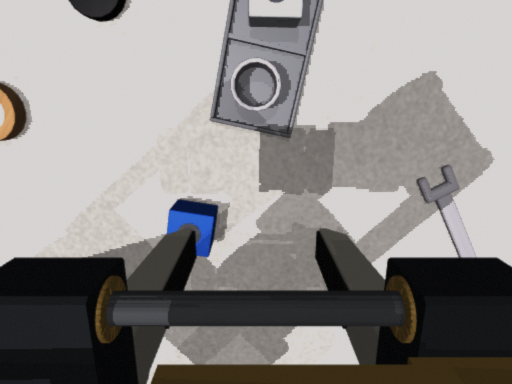

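All five parts sit upright in their pockets: the short tube at (256,85) and the block at (276,5) in the wrist view, and the other three in tray3 in both outer views. The middle tube hasn't moved and the gripper is clear, so I'm handing in.

```bash
python3 -c "
from station import robot; print(robot.job_done())"
```

```text
the job is handed in; nothing more can be done
None
```

I handed the job in at about 31 s of the 128 s: the tall tube, flange and boss are in the three-pocket tray, the short tube and silver block are in the two-pocket tray, and the middle tube and blue block weren't touched; the hand-in returned no verdict, so this rests on the final pictures.

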